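# Swap the stirring rod for the probe and hold it centred in the guide

## Task

Take the stirring rod out of the guide hole on top of the blue sample vessel and stand it upright, foot down, in the steel holder cup, and let go of it. Then take the probe with the straight cylindrical handle from the metal rack (leave the ball-topped one where it is), lower it through the guide hole without ever touching the guide or the vessel with it, and stop when its collar is about a centimetre above the guide. Finish while still holding it there, still and centred in the hole, and knock nothing over on the way.

Things in the scene. Friction and masses are not known exactly. Their poses are not given: they have to be found in the camera images.
- vessel: round blue sample vessel, fixed to the table, 128 mm in diameter; a flat grey lid (132 mm in diameter) ends 104 mm up, and on its middle sits a round white guide, 68 mm in diameter, whose flat top is 130 mm above the table. A smooth vertical hole 22 mm in diameter goes down through guide and lid (32 mm long) into the empty vessel (floor 6 mm above the table). Origin: centre of the underside, z up
- guide_mouth (a point): centre of the guide hole's mouth, in the plane of the guide's top, 130 mm above the table; z up along the hole
- stirrer: the stirring rod, loose, about 0.1 kg, 145 mm long; at the start it hangs upright in the guide hole by its flange. Round all over; from its foot up: foot disc 16 mm in diameter (6 mm thick), steel stem 10 mm in diameter, grey flange 40 mm in diameter from 80 to 86 mm above the foot, neck 12 mm in diameter, black cylindrical handle 22 mm in diameter from 100 to 145 mm. Origin: centre of the foot's underside; z along the rod towards the handle
- stirrer_foot (a point): centre of the underside of the stirring rod's foot disc, same axes as stirrer
- stirrer_grip (a point): centre of the stirring rod's handle (22 mm in diameter, 45 mm long), on its axis, 122.5 mm above its foot; same axes
- cup: steel holder cup, fixed to the table, empty: upright tube 70 mm high over all, 44 mm outside and 36 mm inside diameter, on a foot disc 68 mm in diameter; inner floor 5 mm above the table. It may stand to the left or to the right of the vessel. Origin: centre of the underside
- cup_floor (a point): centre of the cup's inner floor, 5 mm above the table, z up
- cup_rim (a point): centre of the cup's mouth, 70 mm above the table
- rack: aluminium rack block, fixed to the table, 60 mm (its x) by 160 mm (its y) by 80 mm high, with two vertical through holes 13 mm in diameter at y = -50 and +50 mm; in one hangs the probe, in the other the ball-topped rod, either way round. It stands on the other side of the vessel from the cup. Origin: centre of the underside, yaw as given
- probe: the temperature probe, loose, about 0.1 kg, 151 mm long; at the start it hangs upright in the rack, its collar lying on the rack's top. Round all over; from its tip up: steel stem 8 mm in diameter, steel collar 30 mm in diameter from 70 to 76 mm above the tip, neck 10 mm in diameter, black straight cylindrical handle 22 mm in diameter from 96 to 151 mm. Origin: its tip; z along the rod towards the handle
- probe_tip (a point): the probe's tip (bottom end), on its axis; same axes as probe
- probe_collar (a point): centre of the underside of the probe's collar, 70 mm above the tip; same axes
- probe_grip (a point): centre of the probe's handle (22 mm in diameter, 55 mm long), on its axis, 123.5 mm above the tip; same axes
- spare_center (a point): half-way up the ball-topped rod (to be left alone), 64 mm above its tip: same stem and collar as the probe, but with a black ball 32 mm in diameter on top, 128 mm long; hangs in the rack's other hole; z up along it
- bottle_center (a point): half-way up a loose white plastic bottle with grey cap, 64 mm in diameter, 140 mm high; bystander
- beaker_center (a point): half-way up a loose empty glass beaker, 68 mm across the rim, 85 mm high; bystander
- jar_center (a point): half-way up a loose amber jar with black lid, 60 mm in diameter, 75 mm high; bystander

How it is judged:
On the way, in this order (a step that is already met when the one before it is completed fails the run):
1. the stirring rod stands in the holder cup, released (horizontal distance between stirrer_foot and cup_floor below 0.018 m and z of stirrer_foot in the frame of cup_floor below 0.012 m and angle between stirrer_grip's own z axis and vertical below 0.45 rad and contact force between stirrer and the arm below 0.05 N and contact force between stirrer and the fingers below 0.05 N and linear speed of stirrer below 0.03 m/s), for 0.2 s.
2. the probe hangs from the gripper, centred in the guide hole, its collar just above the guide (z of probe_collar in the frame of guide_mouth between 0.003 and 0.02 m and horizontal distance between each of probe_collar, probe_tip and guide_mouth below 0.004 m and contact force between probe and vessel below 0.2 N and contact force between probe and the fingers above 0.5 N and linear speed of probe below 0.02 m/s), for 0.5 s.
At the end, for the whole second after the job is handed in: Stirring rod foot down in the cup (foot within 18 mm of its axis, 12 mm of its floor, lean under 0.45 rad), at rest, released. Gripper holds the probe still in the hole: collar 3 to 20 mm above the guide, its axis within 4 mm of the hole axis at collar and tip, not touching the vessel (all of step 1 and all of step 2); the arm keeps its last pose, push and grip.
It fails at once if the probe touches the guide or the vessel (contact force between probe and vessel above 0.5 N).
It fails at once if the ball-topped rod is taken out or shoved (distance of spare_center from where it was at the start of the episode above 0.02 m).
It fails at once if a bystander is knocked over (angle between any of bottle_center, beaker_center, jar_center's own z axis and vertical above 0.5 rad).
It also fails if it takes over 58 s, if anything falls off the work surface, if the arm or the gripper's body presses on something with over 40 N, if the wrist force passes 120 N, or if a joint passes its speed limit or range.

## Robot

A 6-joint arm with a two-finger parallel gripper is mounted at the origin on the work surface. World frame = base frame: x ahead of the robot, y to its left, z up, the work surface at z = 0. Lengths are in m, angles in rad, forces in N, time in s.
With the tool pointing down it reaches from about 0.35 to 0.85 m from the base axis. Payload 8.1 kg.
Tool frame: the origin (TCP) lies at the very end of the fingers, on their centre line; the grasp point (between the pads) lies 19 mm behind it (robot.pinch_z is the distance from the TCP to the grasp point, in m); x points along the fingers, z is the direction in which the jaws open and shut, and the axes are right-handed (so a half turn about x gives the same grasp; the last joint's range is limited). The gripper opens to 93 mm and grips with 3 to 60 N. Pads are 15 mm wide; open, the fingers measure 128 mm over their backs; the gripper's body (75 mm by 188 mm) begins 65 mm behind the grasp point.
Start: joints at [1.064, 0.13, 1.488, -0, 1.523, -0.085], TCP at [0.246, 0.547, 0.219] pointing down, gripper open.
Joint ranges: [-2.96, 2.96], [-0.89, 2.26], [0.02, 2.5], [-1.34, 4.48], [0, 2.73], [-2.66, 2.66]. Speed limits (rad/s): [2.39, 2.39, 2.79, 3.14, 3.14, 3.14].

## Interface

Orientations are given as a rotation vector (axis times angle).
In Python, from plant import robot, optics, ticket gives the robot as it stands.
- The arm moves only by the tool jog_arm, never from a script. Its argument "targets" is a list of rows, each a list of 7 numbers: the shift along the tool's x, y, z in cm, then the turn, a rotation vector about the tool's x, y, z in degrees, then the closure, from 0 (fully open) to 1 (shut). In form: [[dx, dy, dz, ax, ay, az, grip], ...]. A call has 1 to 5 rows; each row is the pose to reach, as a shift and turn from the pose measured when the call began, along the tool's axes at that moment; what a row does not reach only later rows make up. A row lasts 1/8 s, in which the tool goes at most 62.5 mm and 10.7 degrees, less where a joint would pass 70% of its speed; a pose out of reach is approached as far as the arm can. A call with a gripper value outside its range is refused whole. The fingers move at their own pace and stop on an object; "squeeze" is the grip in N (left out, the last holds). Time passes only in rows, so rows that repeat a pose let the fingers close. It gives the time, the measured TCP pose, the force and the opening at its end, in the units of the state.
- robot.read_state(): the state, without advancing time (a new reading comes with each control period).
- optics.read_camera(name): name is "side" or "top" or "wrist"; returns a dict with "frame" (384x512x3 uint8, red, green, blue), "vertical_fov" (degrees; the focal length in pixels is half the picture's height over the tangent of half this angle, whatever the lens; pixels are square), "cx", "cy" (the principal point, pixels), "k1" (the pictures are not rectified: a ray, as slopes to the right and down, at radius r is drawn at 1 + k1 r^2 times it, then the intrinsics apply), "R" (3x3) and "t" (3): a world point X has camera coordinates R X + t. Camera axes: x right, y down, z forward; pixel columns grow to the right and rows downward; lengths in m; the calibration is good to about 2 mm. A picture is of the moment at which its call begins. There is no depth.
- ticket.close_job(): hands the job in, once; it reports no verdict.
The state is a dict: "t": time; "q": joint angles; "dq": joint speeds; "joint_torque": joint torques, N m; "tool_pos": TCP position; "orientation": TCP orientation; "force": force on the tool from outside, world axes, zero at the start; "wrist_torque": the same for the moment, N m; "opening": finger opening in m.
Only numpy, scipy, OpenCV 4.12 (cv2) and the standard library are available. Lean on these libraries where they do the work, as an engineer would, in place of code of your own. Each camera call takes 0.05 s, during which the arm holds its last target.

## Working session

There is one attempt and no reset: what is moved stays moved. The work goes in short steps, Python scripts to look and compute and a tool call to move; the robot and the scene stay as the last step left them, time stands still between calls to the robot, and variables do not carry over. Pictures are saved under pics/ and viewed, and the job is handed in when it is done.

Besides the shell and the picture viewer there is one more tool, called after ">>>" as name(argument=value, ...), one argument or row to a line, values as JSON. jog_arm: Moves the arm, as the interface text tells. Its arguments: {"type":"object","properties":{"targets":{"type":"array"},"squeeze":{"type":"number"}},"required":["targets"]}

```bash
ls; mkdir -p pics
python3 - <<'E'
from plant import robot, optics, ticket
import cv2
s=robot.read_state(); print(s)
print(robot.pinch_z)
for n in ("side","top","wrist"):
    c=optics.read_camera(n); f=c.pop("frame"); print(n,c); cv2.imwrite(f"pics/{n}0.png",f[:,:,::-1])
E
```

```text
pics
{'t': 0.0, 'q': array([ 1.06361700e+00,  1.31118640e-01,  1.48926760e+00, -1.23358817e-07,
        1.52301905e+00, -8.53735621e-02]), 'dq': array([ 0.00036477,  0.00244504,  0.0014798 , -0.00023914,  0.00126244,
        0.00026968]), 'joint_torque': array([ 3.14418918e-03, -5.59844720e+01, -4.91756380e+01,  7.69795803e-02,
        3.52169399e-02, -1.51400391e-04]), 'tool_pos': array([0.24533246, 0.54692619, 0.21761927]), 'orientation': array([-0.89404094,  1.38135644,  0.89264065]), 'force': array([-0.29556235, -1.39237077,  0.09503934]), 'wrist_torque': array([-0.00066656,  0.00663907,  0.02089863]), 'opening': 0.09295400524754027}
0.0188
side {'vertical_fov': 49.26400474463675, 'cx': 248.00221627615377, 'cy': 190.2326316394965, 'k1': -0.05825234363262466, 'R': array([[-0.99976162, -0.01113985, -0.01877773],
       [ 0.00699   ,  0.65146891, -0.75864313],
       [ 0.02068428, -0.75859354, -0.65123575]]), 't': array([0.59158563, 0.09800006, 1.1151887 ])}
top {'vertical_fov': 48.2466804036325, 'cx': 253.2787933836077, 'cy': 192.00224142146527, 'k1': -0.0027724941471539226, 'R': array([[ 0.00825138, -0.99995703, -0.00422516],
       [-0.98657237, -0.00745155, -0.16315465],
       [ 0.16311616,  0.00551467, -0.98659146]]), 't': array([0.01038876, 0.60185255, 0.88396349])}
wrist {'vertical_fov': 69.09498819973814, 'cx': 254.85249456482686, 'cy': 185.37701996236171, 'k1': -0.04225848892450433, 'R': array([[ 0.40954275,  0.9122857 , -0.00308835],
       [ 0.88245298, -0.39528702,  0.25499983],
       [ 0.23141191, -0.10715865, -0.96693617]]), 't': array([-0.59894036, -0.03048137,  0.39067906])}
```

View pics/side0.png

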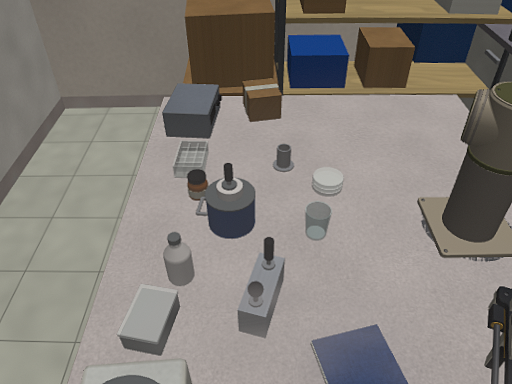

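View pics/top0.png

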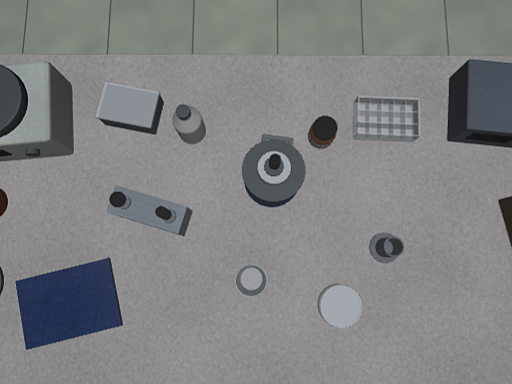

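View pics/wrist0.png

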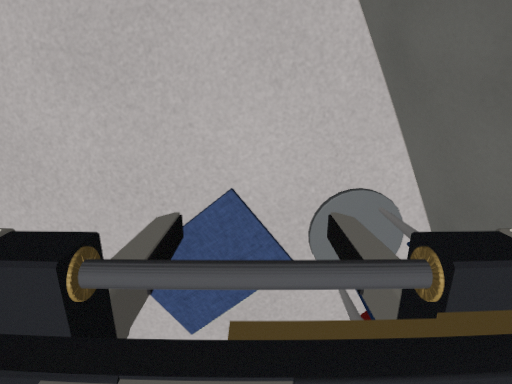

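```bash
cat > h.py <<'E'
from plant import robot, optics, ticket
import numpy as np, cv2
from scipy.spatial.transform import Rotation as Ro
def grab(n,save=None,crop=None,k=1):
    c=optics.read_camera(n); f=c["frame"]; c["f"]=f.shape[0]/2/np.tan(np.radians(c["vertical_fov"]/2)); c["bgr"]=np.ascontiguousarray(f[:,:,::-1])
    if save: show(c,save,crop,k)
    return c
def show(c,save,crop=None,k=1):
    g=c["bgr"]
    if crop: x0,x1,y0,y1=crop; g=g[y0:y1,x0:x1]
    cv2.imwrite(f"pics/{save}.png",cv2.resize(g,None,fx=k,fy=k,interpolation=cv2.INTER_CUBIC))
def ray(c,p):
    d=(np.atleast_2d(p).astype(float)-[c["cx"],c["cy"]])/c["f"]; u=d.copy()
    for _ in range(30): u=d/(1+c["k1"]*(u**2).sum(1,keepdims=True))
    D=np.c_[u,np.ones(len(u))]@c["R"]; return -c["R"].T@c["t"],D/np.linalg.norm(D,axis=1,keepdims=True)
def plane(c,p,z):
    o,D=ray(c,p); return (o+D*((z-o[2])/D[:,2])[:,None])
def proj(c,X):
    Y=np.atleast_2d(X)@c["R"].T+c["t"]; u=Y[:,:2]/Y[:,2:]
    return u*(1+c["k1"]*(u**2).sum(1,keepdims=True))*c["f"]+[c["cx"],c["cy"]]
def fitc(P):
    P=np.asarray(P)[:,:2]
    w=np.ones(len(P),bool)
    for _ in range(4):
        A=np.c_[2*P[w],np.ones(w.sum())]; s=np.linalg.lstsq(A,(P[w]**2).sum(1),rcond=None)[0]
        r=np.sqrt(s[2]+s[:2]@s[:2]); e=abs(np.linalg.norm(P-s[:2],axis=1)-r); w=e<max(.0015,2*np.median(e[w]))
    return s[:2],r,w.mean()
def tri(rays):
    A=sum(np.eye(3)-np.outer(d,d) for o,d in rays); b=sum((np.eye(3)-np.outer(d,d))@o for o,d in rays); return np.linalg.solve(A,b)
def tool():
    s=robot.read_state(); return np.array(s["tool_pos"]),Ro.from_rotvec(s["orientation"]).as_matrix(),s
E
python3 - <<'E'
from h import *
c=grab("top","t1",(230,330,120,220),6); show(c,"t2",(95,205,170,250),7); show(c,"t3",(360,420,220,275),8)
c=grab("side","s1",(190,270,155,240),7); show(c,"s2",(230,300,230,340),5); show(c,"s3",(265,305,135,180),8)
p,R,s=tool(); print(R)
E
```

```text
[[-4.43890346e-04 -9.12340248e-01  4.09432625e-01]
 [-7.83618332e-04  4.09432857e-01  9.12339915e-01]
 [-9.99999594e-01  8.41399700e-05 -8.96669837e-04]]
```

View pics/t1.png

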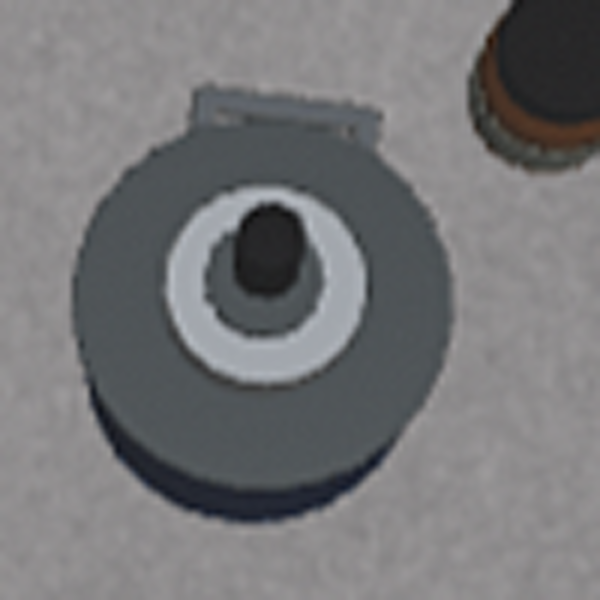

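View pics/t2.png

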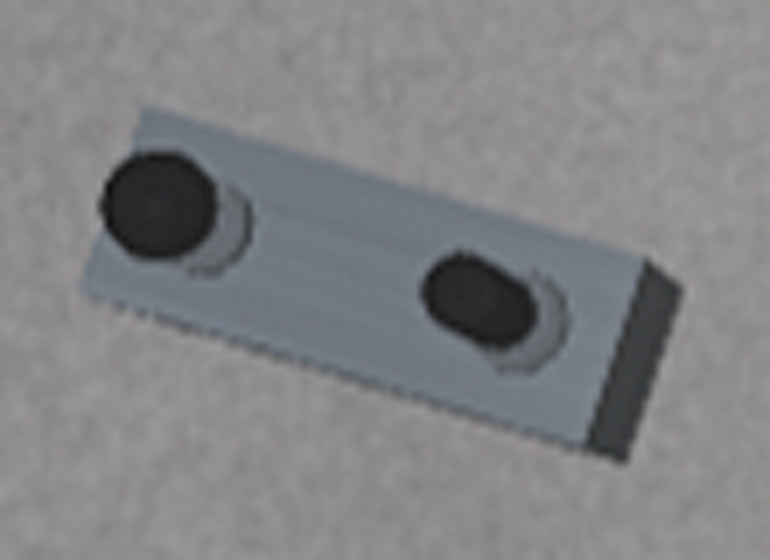

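View pics/t3.png

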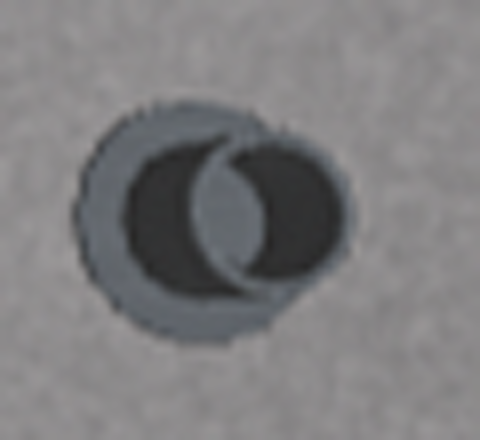

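View pics/s1.png

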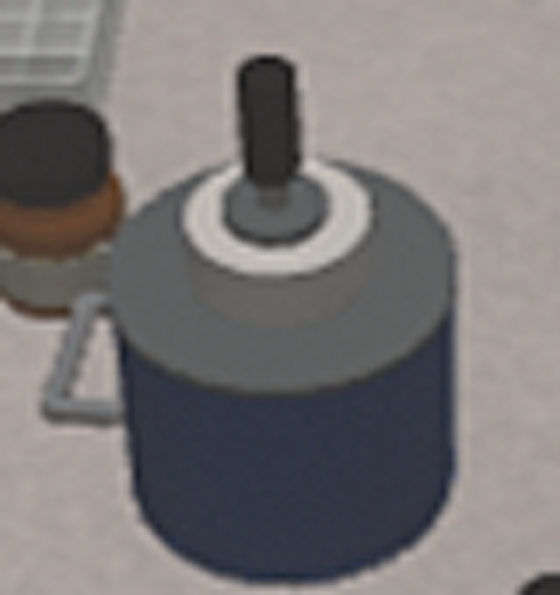

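View pics/s2.png

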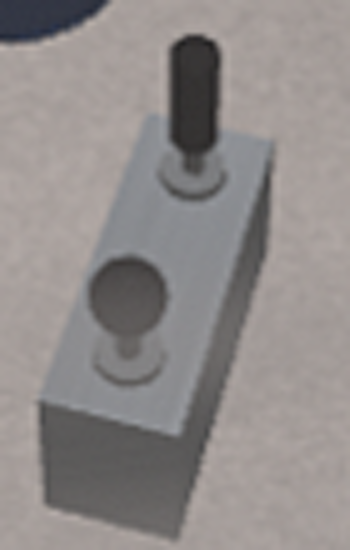

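View pics/s3.png

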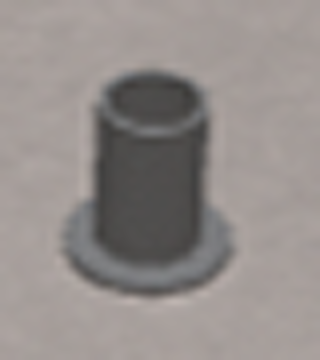

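```bash
cat > m.py <<'E'
from h import *
def big(m,near):
    cs,_=cv2.findContours(m.astype(np.uint8),cv2.RETR_EXTERNAL,cv2.CHAIN_APPROX_NONE)
    cs=[c for c in cs if cv2.contourArea(c)>30]
    return min(cs,key=lambda c:np.linalg.norm(c[:,0].mean(0)-near))[:,0].astype(float)
def guide(c,near):
    m=c["bgr"].min(2)>150
    b=np.zeros_like(m); x,y=near; b[y-40:y+40,x-40:x+40]=1
    m=m&b
    return big(m,near)
def dark(c,near,w=25,th=75):
    m=c["bgr"].max(2)<th; b=np.zeros_like(m); x,y=near; b[y-w:y+w,x-w:x+w]=1
    return big(m&b,near)
E
python3 - <<'E'
from m import *
T=grab("top"); S=grab("side")
for c,n in((T,(274,168)),(S,(230,188))):
    P=guide(c,n); q=P.copy(); print("guide",len(P),fitc(plane(c,P,.13)))
m=(T["bgr"].max(2)<105); b=np.zeros_like(m); b[130:215,235:312]=1
P=big(m&b,(274,170)); P=P[P[:,1]<185]; print("lid",fitc(plane(T,P,.104)))
# manual picks
def pk(c,off,k,pts): return np.array(pts,float)/k+off-0.5+0.5/k
# handles: axis line ends
for c,n,h in((T,(163,213),"probe"),(S,(269,248),"probe"),(T,(275,160),"stir"),(S,(228,173),"stir")):
    P=dark(c,n); print(h,P.min(0),P.max(0),cv2.minAreaRect(P.astype(np.float32)))
# cup rim: left outer arc & right outer in top crop t3 (off 360,220 k8)
print("cuprim T",plane(T,pk(T,(360,220),8,[(268,206)]),.07), "cupfoot T",fitc(plane(T,pk(T,(360,220),8,[(75,215),(130,120),(185,100),(200,344),(120,310),(265,320),(90,165)]),.005)))
print("cuprim S",plane(S,pk(S,(265,135),8,[(153,102)]),.07))
# rack top corners in T crop t2 off (95,170) k7
rc=plane(T,pk(T,(95,170),7,[(143,106),(647,260),(588,446),(84,292)]),.08); print("rackT",rc,rc.mean(0))
rs=plane(S,pk(S,(230,230),5,[(150,116),(274,140),(183,436),(40,402)]),.08); print("rackS",rs,rs.mean(0))
# collars top z .086 : arcs
print("collarT",fitc(plane(T,pk(T,(95,170),7,[(552,278),(568,320),(555,355),(520,374),(488,362)]),.086)))
print("collarS",plane(S,pk(S,(230,230),5,[(193,173)]),.086))
E
```

```text
guide 89 (array([ 0.63983557, -0.02603403]), np.float64(0.0316211867453164), np.float64(1.0))
guide 313 (array([ 0.59095236, -0.05334606]), np.float64(0.12528950459824134), np.float64(0.8019169329073482))
lid (array([ 0.64429693, -0.02587171]), np.float64(0.06461280550305488), np.float64(0.7888888888888889))
probe [155. 206.] [171. 219.] ((163.1230926513672, 212.78463745117188), (16.124515533447266, 10.666986465454102), 29.744882583618164)
probe [264. 237.] [273. 263.] ((268.5, 250.0), (26.0, 9.0), 90.0)
stir [269. 154.] [280. 169.] ((274.5, 161.5), (15.0, 11.0), 90.0)
stir [224. 163.] [232. 181.] ((228.0, 172.0), (18.0, 8.0), 90.0)
cuprim T [[ 0.48798132 -0.27712097  0.07      ]] cupfoot T (array([ 0.48640475, -0.27745605]), np.float64(0.03320803445092325), np.float64(1.0))
cuprim S [[ 0.4834341  -0.27725792  0.07      ]]
rackT [[0.6101104  0.3074614  0.08      ]
 [0.56442095 0.15353382 0.08      ]
 [0.50876639 0.16916805 0.08      ]
 [0.55347426 0.32169272 0.08      ]] [0.559193 0.237964 0.08    ]
rackS [[0.56195855 0.1562935  0.08      ]
 [0.5060916  0.17086258 0.08      ]
 [0.55038406 0.32357547 0.08      ]
 [0.60782311 0.30776064 0.08      ]] [0.55656433 0.23962305 0.08      ]
collarT (array([0.54551196, 0.19036687]), np.float64(0.015520762899253034), np.float64(1.0))
collarS [[0.54333455 0.19459101 0.086     ]]
```

Run:
```python
from m import *
T=grab("top"); S=grab("side")
g=S["bgr"].min(2); print(g[186,210:250]); print(g[175:205,240])
m=g>185; b=np.zeros_like(m); b[170:200,210:250]=1
P=big(m&b,(230,188)); print(P.min(0),P.max(0),fitc(plane(S,P,.13)))
# handle centre, grip mid-height, triangulate
for n,a,b in(("probe",(163,212.6),(268.5,250)),("stir",(274.5,161.5),(228,172))):
    x=[(lambda o,D:(o,D[0]))(*ray(c,[p])) for c,p in((T,a),(S,b))]; X=tri(x); print(n,X,proj(T,X),proj(S,X))
p,R,s=tool()
for n,X in(("bottle T",(188,128)),("beaker",(251,281)),("jar",(323,131))): print(n,plane(T,[X],.04))
```

```text
[ 93  95  94  95  94  83 147 186 179 179 185 142  70  87  95  95  95  96
  97  96  95  97  95  95  87  68 121 173 180 179 181 188 147  83  94  95
  95  95  98  95]
[157 159 157 131  86 127 170 184 181 179 180 181 183 183 165 118  88  94
  97  96  95  95  93  91  96  95  94  94  95  93]Traceback (most recent call last):
  File "<stdin>", line 5, in <module>
  File "m.py", line 5, in big
    return min(cs,key=lambda c:np.linalg.norm(c[:,0].mean(0)-near))[:,0].astype(float)
           ~~~^^^^^^^^^^^^^^^^^^^^^^^^^^^^^^^^^^^^^^^^^^^^^^^^^^^^^
ValueError: min() iterable argument is empty
```

Run:
```python
from m import *
T=grab("top"); S=grab("side")
g=S["bgr"].min(2)
for th in(125,135,145):
    m=g>th; b=np.zeros_like(m); b[179:203,212:248]=1; 
    P=big(m&b,(230,188)); P=P[P[:,1]>182]; print(P.min(0),P.max(0),fitc(plane(S,P,.13)))
    P=np.array([[x,y] for x,y in P]); 
g=T["bgr"].min(2)
for th in(110,125,140):
    m=g>th; b=np.zeros_like(m); b[146:190,254:296]=1; P=big(m&b,(274,168)); print(P.min(0),P.max(0),fitc(plane(T,P,.13)))
for n,a,b in(("probe",(163,212.6),(268.5,250)),("stir",(274.5,161.5),(228,172))):
    x=[(lambda o,D:(o,D[0]))(*ray(c,[p])) for c,p in((T,a),(S,b))]; X=tri(x); print(n,X,proj(T,X),proj(S,X))
for n,X in(("bottle T",(188,128)),("beaker",(251,281)),("jar",(323,131))): print(n,plane(T,[X],.04))
```

```text
[216. 183.] [242. 193.] (array([ 0.63775709, -0.02315681]), np.float64(0.026980561716385118), np.float64(1.0))
[216. 183.] [242. 193.] (array([ 0.63745237, -0.02294074]), np.float64(0.027325321818707657), np.float64(0.8833333333333333))
[216. 183.] [242. 193.] (array([ 0.63722045, -0.02340435]), np.float64(0.026813036204984705), np.float64(1.0))
[257. 151.] [290. 183.] (array([ 0.63966026, -0.02610245]), np.float64(0.0327941163864884), np.float64(1.0))
[258. 151.] [290. 183.] (array([ 0.63993198, -0.02614222]), np.float64(0.032498691007237665), np.float64(1.0))
[258. 152.] [290. 182.] (array([ 0.63969546, -0.02608834]), np.float64(0.0318120304889291), np.float64(1.0))
probe [0.54450347 0.19239706 0.13103544] [[162.89586438 213.24400574]] [[267.90745703 249.90784933]]
stir [ 0.63936795 -0.02539263  0.17305373] [[274.43050063 162.11666709]] [[227.53624525 171.88511536]]
bottle T [[0.74860224 0.16372874 0.04      ]]
beaker [[0.41144295 0.01846181 0.04      ]]
jar [[ 0.74368071 -0.14059777  0.04      ]]
```

```bash
cat > to.py <<'E'
import sys; from h import *
p,R,s=tool(); a=[float(v) for v in sys.argv[1:4]]
print("t",s["t"],"pos",p.round(4),"open",round(s["opening"],4),"F",np.round(s["force"],2))
print("shift cm",(R.T@(np.array(a)-p)*100).round(2))
# turn to tool straight down keeping yaw
x=np.array([0,0,-1.]);z=R[:,2].copy();z[2]=0;z/=np.linalg.norm(z);W=np.c_[x,np.cross(z,x),z]
print("upright turn deg",np.degrees(Ro.from_matrix(R.T@W).as_rotvec()).round(2))
E
python3 to.py .6395 -.0255 .22
```

```text
t 0.55 pos [0.2456 0.5474 0.2187] open 0.0931 F [ 0.32 -0.49  0.21]
shift cm [ -0.14 -59.39 -36.15]
upright turn deg [ 0.  0. -0.]
```

>>> jog_arm(
  targets=[
    [-0.5, -5, -3, 0, 0, 0, 0.3],
    [-0.5, -10, -6, 0, 0, 0, 0.3],
    [-0.5, -15, -9, 0, 0, 0, 0.3],
    [-0.5, -20, -12, 0, 0, 0, 0.3],
    [-0.5, -25, -15.2, 0, 0, 0, 0.3],
  ],
  squeeze=20,
)

```text
t: 1.18
tool_pos: [0.4124, 0.3049, 0.2239]
orientation: [-0.893, 1.379, 0.893]
force: [0.5, 0.3, 0.3]
opening: 0.0652
```

```bash
python3 to.py .6395 -.0255 .22
```

```text
t 1.175 pos [0.4124 0.3049 0.2239] open 0.0652 F [0.49 0.28 0.27]
shift cm [  0.4  -34.24 -20.85]
upright turn deg [-0.    0.04  0.03]
```

>>> jog_arm(
  targets=[
    [-0.3, -5, -3.05, 0, 0, 0, 0.3],
    [-0.3, -10, -6.1, 0, 0, 0, 0.3],
    [-0.3, -15, -9.15, 0, 0, 0, 0.3],
    [-0.3, -20, -12.2, 0, 0, 0, 0.3],
    [-0.3, -25, -15.2, 0, 0, 0, 0.3],
  ],
)

```text
t: 1.8
tool_pos: [0.5792, 0.0621, 0.2272]
orientation: [-0.893, 1.378, 0.893]
force: [0.5, 1.2, 0.4]
opening: 0.0653
```

```bash
python3 to.py .6395 -.0255 .22
```

```text
t 1.8 pos [0.5792 0.0621 0.2272] open 0.0653 F [0.49 1.19 0.37]
shift cm [ 0.72 -9.08 -5.53]
upright turn deg [-0.    0.06  0.06]
```

>>> jog_arm(
  targets=[
    [0.2, -4.5, -2.8, 0, 0, 0, 0.3],
    [0.5, -9.1, -5.5, 0, 0, 0, 0.3],
    [0.5, -9.1, -5.5, 0, 0, 0, 0.3],
    [0.5, -9.1, -5.5, 0, 0, 0, 0.3],
  ],
)

```text
t: 2.3
tool_pos: [0.6396, -0.0252, 0.222]
orientation: [-0.892, 1.379, 0.893]
force: [-0.6, 0.7, -0.5]
opening: 0.0651
```

```bash
python3 to.py .6395 -.0255 .1537; python3 -c "
from h import *
grab('wrist','w1',None,1.5);grab('side','s4',(180,320,100,260),4)"
```

```text
t 2.3 pos [ 0.6396 -0.0252  0.222 ] open 0.0651 F [-0.59  0.65 -0.51]
shift cm [ 6.83 -0.01 -0.04]
upright turn deg [-0.    0.07  0.01]
```

View pics/w1.png

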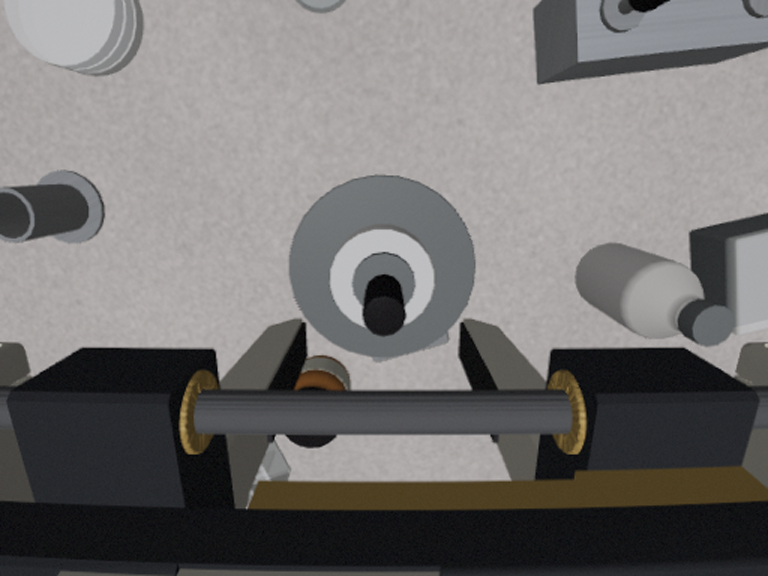

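View pics/s4.png

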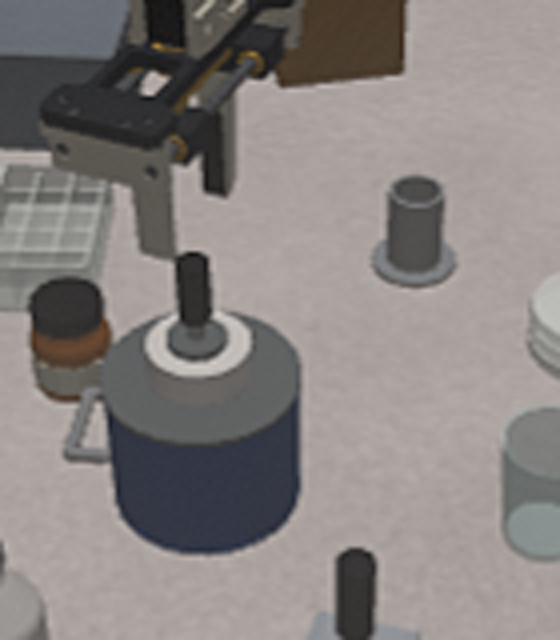

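Run:
```python
from m import *
W=grab("wrist"); g=W["bgr"].min(2)
for th in(135,150):
    m=g>th; b=np.zeros_like(m); b[150:205,215:295]=1; P=big(m&b,(255,185)); print(P.min(0),P.max(0),fitc(plane(W,P[P[:,1]<195],.13)))
P=dark(W,(256,210),20,60);Q=P[P[:,1]>205]; print(P.min(0),P.max(0),"stir top",fitc(plane(W,Q,.195)))
print(proj(W,[[.6395,-.0255,.13],[.6395,-.0255,.195]]))
print(plane(W,[(25/1.5,215/1.5)],.07))
```

```text
[219. 153.] [288. 204.] (array([ 0.63908872, -0.02553259]), np.float64(0.03311282671927168), np.float64(0.6108108108108108))
[219. 153.] [288. 204.] (array([ 0.63888255, -0.02551646]), np.float64(0.032800817000633364), np.float64(0.6108108108108108))
[241. 190.] [268. 223.] stir top (array([ 0.63961894, -0.02441094]), np.float64(0.009923106719582598), np.float64(1.0))
[[253.49541882 187.61779949]
 [253.08455568 210.9362799 ]]
[[ 0.49162438 -0.26440586  0.07      ]]
```

>>> jog_arm(
  targets=[
    [3.5, 0, 0, 0, 0, 0, 0.3],
    [6.6, 0, 0, 0, 0, 0, 0.3],
    [6.8, 0, 0, 0, 0, 0, 0.3],
    [6.8, 0, 0, 0, 0, 0, 0.3],
  ],
)

```text
t: 2.95
tool_pos: [0.64, -0.0234, 0.1562]
orientation: [-0.896, 1.376, 0.894]
force: [0.7, 0.8, 0.4]
opening: 0.0654
```

>>> jog_arm(
  targets=[
    [0.2, 0, 0, 0, 0, 0, 1],
    [0.2, 0, 0, 0, 0, 0, 1],
    [0.2, 0, 0, 0, 0, 0, 1],
    [0.2, 0, 0, 0, 0, 0, 1],
    [0.2, 0, 0, 0, 0, 0, 1],
  ],
  squeeze=20,
)

```text
t: 3.58
tool_pos: [0.64, -0.0235, 0.1542]
orientation: [-0.896, 1.376, 0.894]
force: [-0.8, 0.1, 1.3]
opening: 0.0215
```

```bash
python3 to.py .6395 -.0255 .29; python3 -c "
from h import *
grab('wrist','w2',None,1.5)"
```

```text
t 3.575 pos [ 0.64   -0.0235  0.1542] open 0.0215 F [-0.83  0.09  1.34]
shift cm [-13.59  -0.08  -0.18]
upright turn deg [-0.    0.1   0.15]
```

View pics/w2.png

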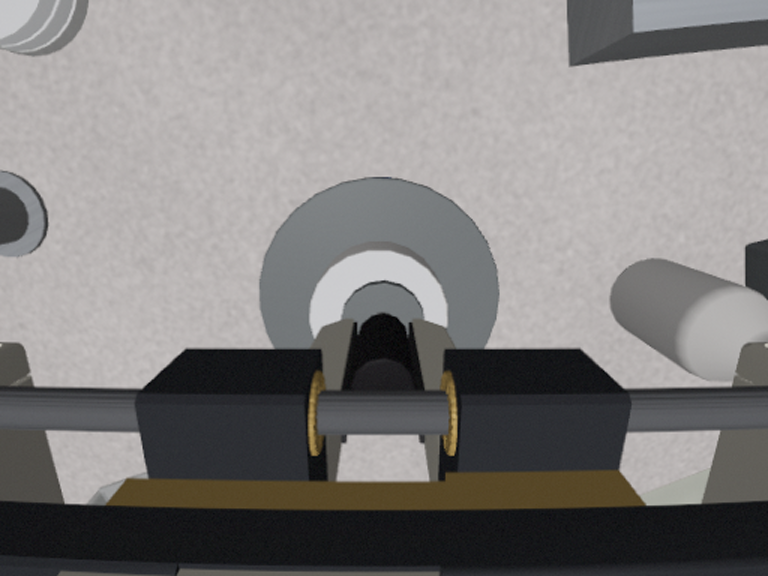

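>>> jog_arm(
  targets=[
    [-2, 0, 0, 0, 0, 0, 1],
    [-4.5, 0, 0, 0, 0, 0, 1],
    [-7, 0, 0, 0, 0, 0, 1],
    [-10, 0, 0, 0, 0, 0, 1],
    [-10.5, 0, 0, 0, 0, 0, 1],
  ],
)

```text
t: 4.25
tool_pos: [0.6412, -0.0237, 0.2635]
orientation: [-0.898, 1.371, 0.89]
force: [-0.2, -0.8, -0.5]
opening: 0.0215
```

```bash
python3 to.py .486 -.277 .25
```

```text
t 4.25 pos [ 0.6412 -0.0237  0.2635] open 0.0215 F [-0.17 -0.83 -0.5 ]
shift cm [  1.21   3.87 -29.46]
upright turn deg [-0.    0.21  0.49]
```

>>> jog_arm(
  targets=[
    [0, 0.6, -5, 0, 0, 0, 1],
    [0, 1.3, -10.5, 0, 0, 0, 1],
    [0.3, 2.1, -16, 0, 0.2, 0.3, 1],
    [0.5, 2.8, -21.5, 0, 0.2, 0.5, 1],
    [1, 3.5, -26.5, 0, 0.2, 0.5, 1],
  ],
)

```text
t: 4.88
tool_pos: [0.5001, -0.2529, 0.2517]
orientation: [-0.894, 1.379, 0.895]
force: [0.4, 0.1, -0.5]
opening: 0.0219
```

```bash
python3 to.py .486 -.277 .22
```

```text
t 4.875 pos [ 0.5001 -0.2529  0.2517] open 0.0219 F [ 0.43  0.08 -0.5 ]
shift cm [ 3.17  0.3  -2.78]
upright turn deg [ 0.    0.01 -0.03]
```

>>> jog_arm(
  targets=[
    [1.5, 0.3, -2.8, 0, 0, 0, 1],
    [3, 0.3, -2.8, 0, 0, 0, 1],
    [3.2, 0.3, -2.8, 0, 0, 0, 1],
  ],
)

```text
t: 5.25
tool_pos: [0.4853, -0.2761, 0.2177]
orientation: [-0.892, 1.38, 0.898]
force: [-0.3, -0.2, -1.0]
opening: 0.0218
```

```bash
python3 to.py .486 -.277 .112; python3 -c "
from h import *
c=grab('side','s5',(240,330,70,190),5);show(c,'s6');c=grab('top','t5',(330,450,180,300),5);grab('wrist','w3',None,1.5)"
```

```text
t 5.25 pos [ 0.4853 -0.2761  0.2177] open 0.0218 F [-0.29 -0.19 -0.97]
shift cm [10.57 -0.14 -0.06]
upright turn deg [ 0.    0.07 -0.21]
```

View pics/s5.png

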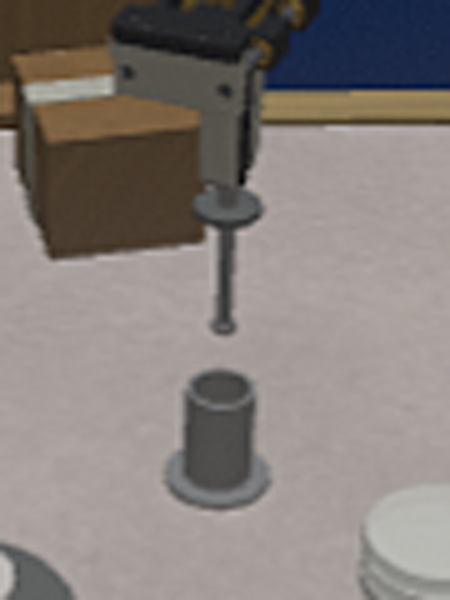

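View pics/w3.png

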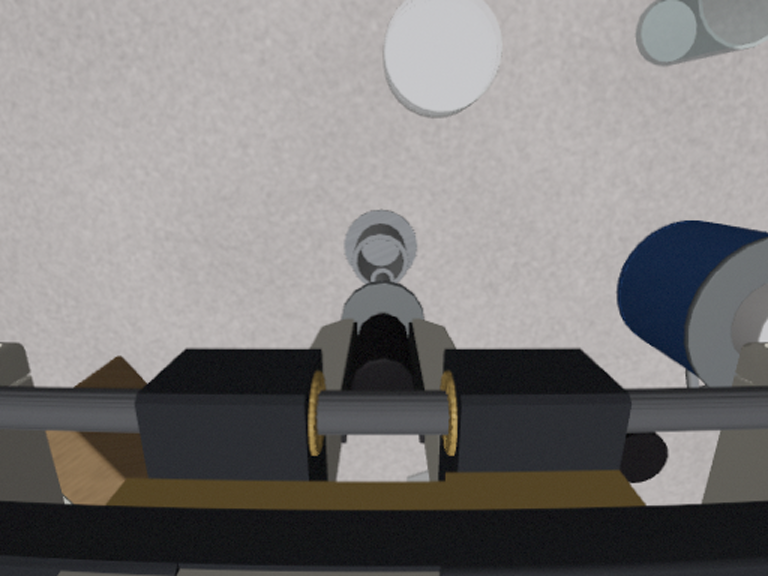

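View pics/t5.png

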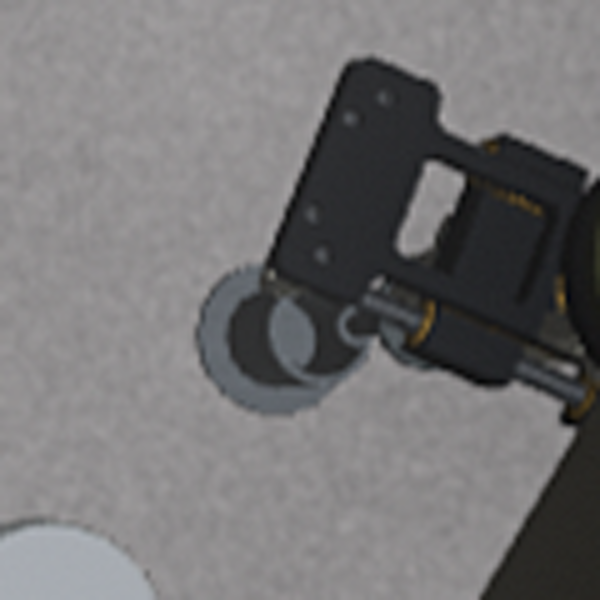

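Run:
```python
from h import *
T=grab("top");S=grab("side");x=[]
for c,p in((T,(355/5+330-.4,325/5+180-.4)),(S,(223/5+240-.4,328/5+70-.4))):
    print(plane(c,[p],.114)); o,D=ray(c,[p]); x.append((o,D[0]))
print(tri(x)); print(plane(S,[(221/5+239.6,385/5+69.6)],.07))
```

```text
[[ 0.48762101 -0.27807998  0.114     ]]
[[ 0.48343587 -0.27774478  0.114     ]]
[ 0.48553166 -0.27756603  0.11449142]
[[ 0.48287921 -0.28109332  0.07      ]]
```

>>> jog_arm(
  targets=[
    [3, 0, 0, 0, 0, 0, 1],
    [6, 0, 0, 0, 0, 0, 1],
    [9, 0, 0, 0, 0, 0, 1],
    [10.4, 0, 0, 0, 0, 0, 1],
    [10.6, 0, 0, 0, 0, 0, 1],
  ],
)

```text
t: 6.12
tool_pos: [0.4868, -0.2762, 0.1141]
orientation: [-0.896, 1.378, 0.897]
force: [0.1, 0.1, -1.4]
opening: 0.0219
```

```bash
python3 to.py .486 -.277 .108
```

```text
t 6.125 pos [ 0.4868 -0.2762  0.1141] open 0.0219 F [ 0.09  0.1  -1.38]
shift cm [ 0.61  0.04 -0.1 ]
upright turn deg [ 0.    0.01 -0.03]
```

>>> jog_arm(
  targets=[
    [0.3, 0, 0, 0, 0, 0, 1],
    [0.5, 0, 0, 0, 0, 0, 1],
    [0.6, 0, 0, 0, 0, 0, 1],
  ],
)

```text
t: 6.5
tool_pos: [0.4873, -0.2766, 0.1091]
orientation: [-0.897, 1.378, 0.895]
force: [-0.4, 1.0, 5.7]
opening: 0.0221
```

>>> jog_arm(
  targets=[
    [0.1, 0, 0, 0, 0, 0, 1],
    [0.1, 0, 0, 0, 0, 0, 1],
  ],
)

```text
t: 6.75
tool_pos: [0.4877, -0.2768, 0.1091]
orientation: [-0.898, 1.377, 0.895]
force: [-0.8, 0.6, 5.6]
opening: 0.0214
```

```bash
python3 to.py .486 -.277 .108;python3 -c "
from h import *
c=grab('side','s7',(240,330,90,190),5)"
```

```text
t 6.75 pos [ 0.4877 -0.2768  0.1091] open 0.0214 F [-0.75  0.59  5.6 ]
shift cm [ 0.11  0.14 -0.09]
upright turn deg [ 0.   -0.01  0.12]
```

View pics/s7.png

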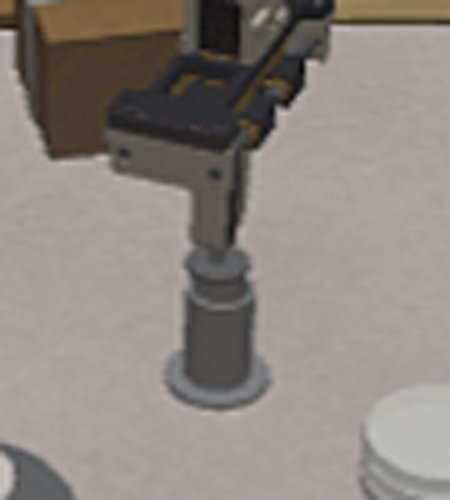

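Contact on the floor (about 6 N). Ease the push and release.

>>> jog_arm(
  targets=[
    [0, 0, 0, 0, 0, 0, 0.6],
    [0, 0, 0, 0, 0, 0, 0.3],
    [0, 0, 0, 0, 0, 0, 0.3],
    [0, 0, 0, 0, 0, 0, 0.3],
    [0, 0, 0, 0, 0, 0, 0.3],
  ],
)

```text
t: 7.42
tool_pos: [0.4876, -0.2768, 0.109]
orientation: [-0.897, 1.377, 0.895]
force: [-0.2, 0.2, -0.8]
opening: 0.0641
```

>>> jog_arm(
  targets=[
    [-2, 0, 0, 0, 0, 0, 0.3],
    [-5, 0, 0, 0, 0, 0, 0.3],
    [-9, 0, 0, 0, 0, 0, 0.3],
    [-13, 0, 0, 0, 0, 0, 0.3],
    [-14, 0, 0, 0, 0, 0, 0.3],
  ],
)

```text
t: 8.05
tool_pos: [0.4889, -0.2777, 0.2542]
orientation: [-0.903, 1.375, 0.889]
force: [-0.2, 0.2, -1.0]
opening: 0.065
```

```bash
python3 to.py .5445 .1915 .25;python3 -c "
from h import *
c=grab('side','s8',(240,330,70,190),5)"
```

```text
t 8.05 pos [ 0.4889 -0.2777  0.2542] open 0.065 F [-0.23  0.21 -1.03]
shift cm [ 0.23 13.95 45.14]
upright turn deg [ 0.   -0.09  0.51]
```

View pics/s8.png

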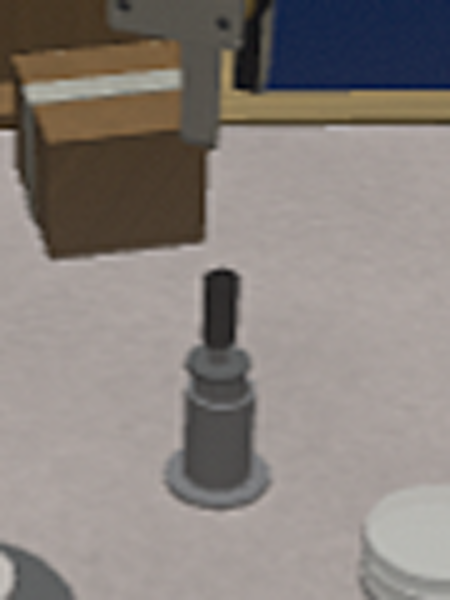

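>>> jog_arm(
  targets=[
    [0, 1.7, 5.5, 0, 0, 0.5, 0.3],
    [0, 3.4, 11, 0, 0, 0.5, 0.3],
    [0, 5.1, 16.5, 0, 0, 0.5, 0.3],
    [0, 6.8, 22, 0, 0, 0.5, 0.3],
    [0, 8.5, 27.5, 0, 0, 0.5, 0.3],
  ],
)

```text
t: 8.72
tool_pos: [0.5218, 0.0102, 0.2512]
orientation: [-0.896, 1.381, 0.897]
force: [0.3, 0.6, 0.3]
opening: 0.0646
```

```bash
python3 to.py .5445 .1915 .22
```

```text
t 8.725 pos [0.5218 0.0102 0.2512] open 0.0646 F [0.29 0.61 0.33]
shift cm [ 3.1   5.28 17.5 ]
upright turn deg [-0.   -0.11 -0.14]
```

>>> jog_arm(
  targets=[
    [0.5, 1.7, 5.5, 0, 0, 0, 0.3],
    [1, 3.4, 11, 0, 0, 0, 0.3],
    [2, 4.9, 16, 0, 0, 0, 0.3],
    [3, 5.3, 17.5, 0, -0.1, -0.1, 0.3],
    [3, 5.3, 17.5, 0, -0.1, -0.1, 0.3],
  ],
)

```text
t: 9.35
tool_pos: [0.543, 0.1917, 0.2187]
orientation: [-0.897, 1.382, 0.899]
force: [-1.0, -1.3, 0.1]
opening: 0.0649
```

```bash
python3 to.py .5445 .1915 .116;python3 - <<'E'
from m import *
W=grab('wrist','w4',None,1.5)
print(proj(W,[[.5445,.1915,.161],[.5445,.1915,.086]])*1.5)
E
```

```text
t 9.35 pos [0.543  0.1917 0.2187] open 0.0649 F [-0.98 -1.31  0.14]
shift cm [10.27 -0.18  0.07]
upright turn deg [-0.   -0.17 -0.2 ]
[[383.24676514 299.8160999 ]
 [383.45870425 268.97181839]]
```

View pics/w4.png

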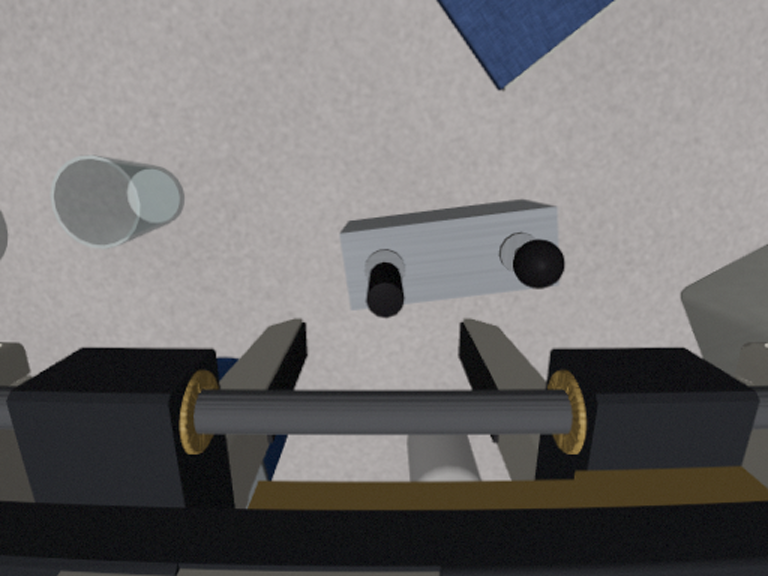

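>>> jog_arm(
  targets=[
    [3, -0.2, 0.1, 0, -0.2, -0.2, 0.3],
    [6, -0.2, 0.1, 0, -0.2, -0.2, 0.3],
    [9, -0.2, 0.1, 0, -0.2, -0.2, 0.3],
    [10.2, -0.2, 0.1, 0, -0.2, -0.2, 0.3],
    [10.3, -0.2, 0.1, 0, -0.2, -0.2, 0.3],
  ],
)

```text
t: 10.02
tool_pos: [0.5454, 0.1896, 0.1166]
orientation: [-0.895, 1.378, 0.895]
force: [0.4, -0.1, 1.2]
opening: 0.0653
```

```bash
python3 to.py .5445 .1915 .115;python3 - <<'E'
from m import *
W=grab('wrist','w5',None,1.5)
grab('side','s9',(210,320,190,330),4)
E
```

```text
t 10.025 pos [0.5454 0.1896 0.1166] open 0.0653 F [ 0.35 -0.08  1.21]
shift cm [0.16 0.16 0.14]
upright turn deg [-0.    0.03  0.03]
```

View pics/w5.png

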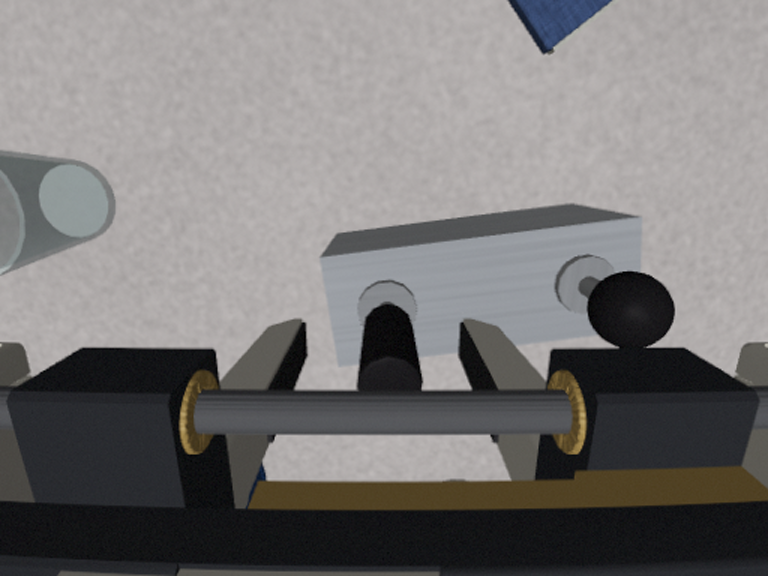

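View pics/s9.png

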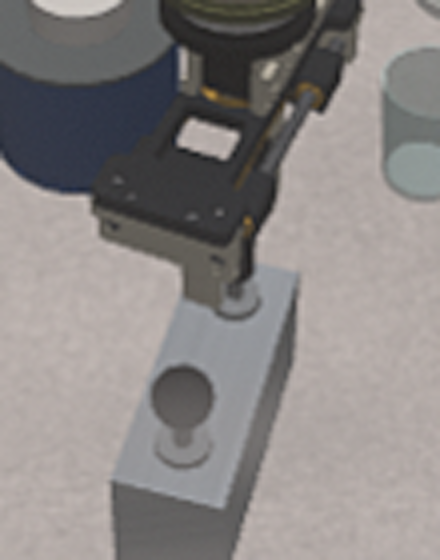

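>>> jog_arm(
  targets=[
    [0.1, 0.1, 0.2, 0, 0, 0, 0.3],
    [0.1, 0.1, 0.2, 0, 0, 0, 0.3],
    [0.1, 0.1, 0.2, 0, 0, 0, 1],
    [0.1, 0.1, 0.2, 0, 0, 0, 1],
    [0.1, 0.1, 0.2, 0, 0, 0, 1],
  ],
  squeeze=20,
)

```text
t: 10.75
tool_pos: [0.5462, 0.1926, 0.1171]
orientation: [-0.896, 1.375, 0.895]
force: [1.4, -0.2, -0.1]
opening: 0.0393
```

>>> jog_arm(
  targets=[
    [0, 0, 0, 0, 0, 0, 1],
    [0, 0, 0, 0, 0, 0, 1],
    [0, 0, 0, 0, 0, 0, 1],
  ],
)

```text
t: 11.12
tool_pos: [0.5462, 0.1925, 0.117]
orientation: [-0.896, 1.375, 0.895]
force: [-0.3, -0.5, -0.8]
opening: 0.0217
```

```bash
python3 to.py .5445 .1915 .27;python3 - <<'E'
from m import *
W=grab('wrist','w6',None,1.5)
E
```

```text
t 11.125 pos [0.5462 0.1925 0.117 ] open 0.0217 F [-0.29 -0.48 -0.79]
shift cm [-15.3    0.07  -0.13]
upright turn deg [-0.    0.12  0.14]
```

View pics/w6.png

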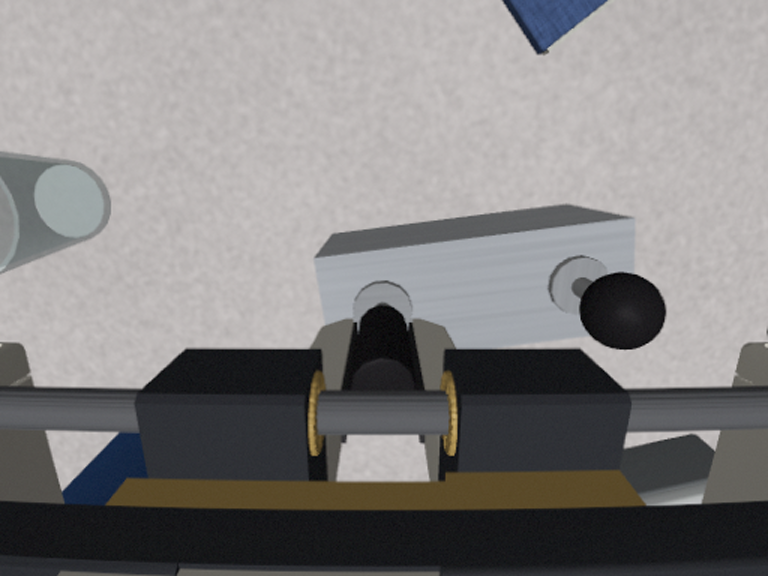

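>>> jog_arm(
  targets=[
    [-2, 0, 0, 0, 0, 0, 1],
    [-5, 0, 0, 0, 0, 0, 1],
    [-9, 0, 0, 0, 0, 0, 1],
    [-13, 0, 0, 0, 0, 0, 1],
    [-16, 0, 0, 0, 0.1, 0.1, 1],
  ],
)

```text
t: 11.8
tool_pos: [0.5461, 0.1926, 0.2809]
orientation: [-0.897, 1.375, 0.894]
force: [0.5, 1.0, -2.4]
opening: 0.0219
```

```bash
python3 to.py .639 -.0255 .275
python3 - <<'E'
from m import *
c=grab('side','s10',(200,330,80,280),3);grab('wrist','w7',None,1.5)
E
```

```text
t 11.8 pos [0.5461 0.1926 0.2809] open 0.0219 F [ 0.51  0.95 -2.43]
shift cm [  0.61 -17.34 -16.16]
upright turn deg [-0.    0.14  0.19]
```

View pics/s10.png

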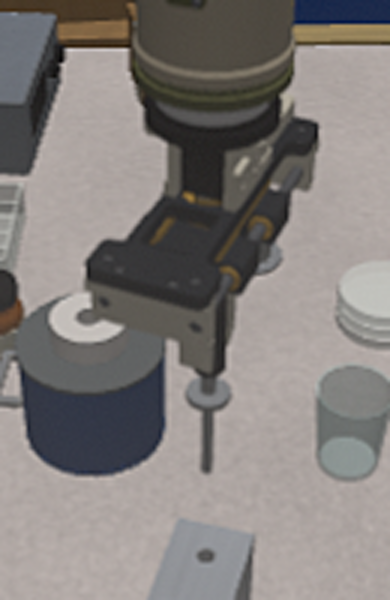

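View pics/w7.png

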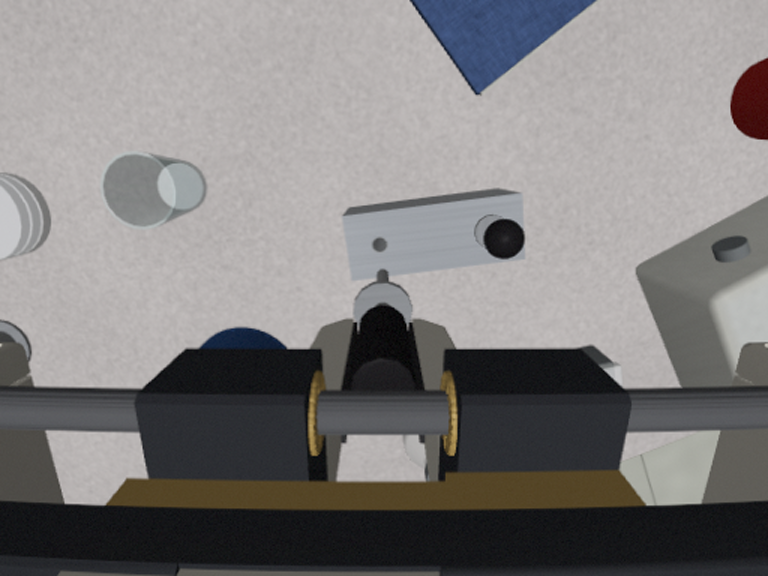

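>>> jog_arm(
  targets=[
    [0, -3.7, -3.5, 0, 0.1, 0.2, 1],
    [0, -7.4, -7, 0, 0.1, 0.2, 1],
    [0, -11.1, -10.4, 0, 0.1, 0.2, 1],
    [0, -14.8, -13.8, 0, 0.1, 0.2, 1],
    [0, -17.3, -16.2, 0, 0.1, 0.2, 1],
  ],
)

```text
t: 12.52
tool_pos: [0.6401, -0.0275, 0.2821]
orientation: [-0.895, 1.375, 0.894]
force: [0.4, 0.5, -1.0]
opening: 0.0217
```

>>> jog_arm(
  targets=[
    [0, -0.4, -0.6, 0, 0, 0, 1],
    [0, -0.4, -0.6, 0, 0, 0, 1],
    [0, -0.4, -0.6, 0, 0, 0, 1],
  ],
)

```text
t: 12.9
tool_pos: [0.6409, -0.0332, 0.2819]
orientation: [-0.895, 1.374, 0.896]
force: [0.4, 0.6, -1.6]
opening: 0.0213
```

```bash
python3 to.py .639 -.0255 .275
python3 - <<'E'
from m import *
c=grab('side','s11',(190,270,110,240),4.5);grab('wrist','w8',(190,320,120,240),6);grab('top','t11',(220,340,110,230),5)
E
```

```text
t 12.9 pos [ 0.6409 -0.0332  0.2819] open 0.0213 F [ 0.37  0.58 -1.59]
shift cm [0.69 0.49 0.63]
upright turn deg [-0.    0.21  0.11]
```

View pics/s11.png

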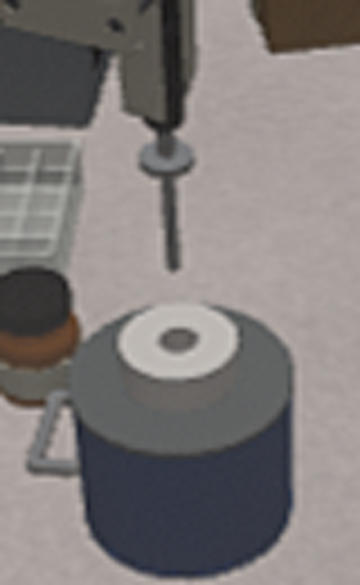

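View pics/w8.png

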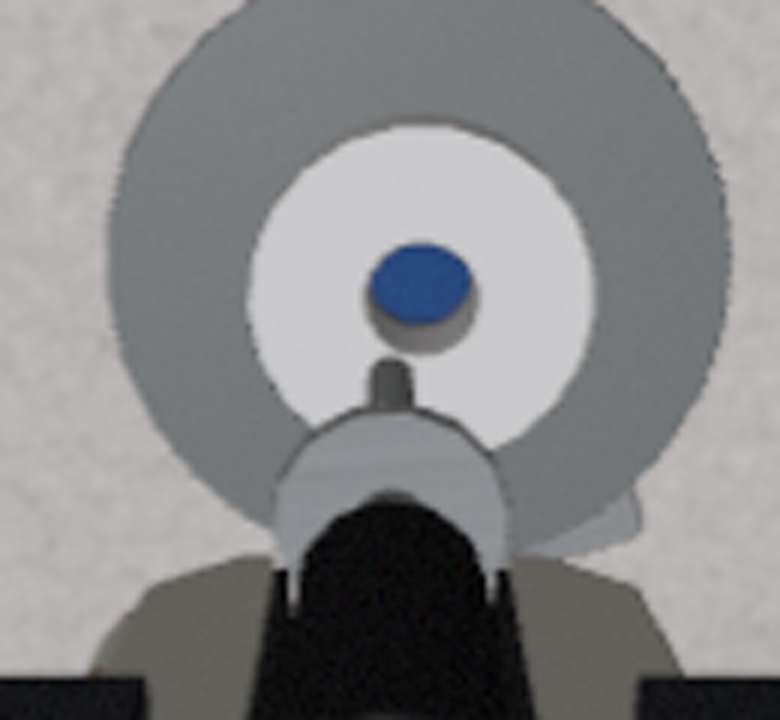

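View pics/t11.png

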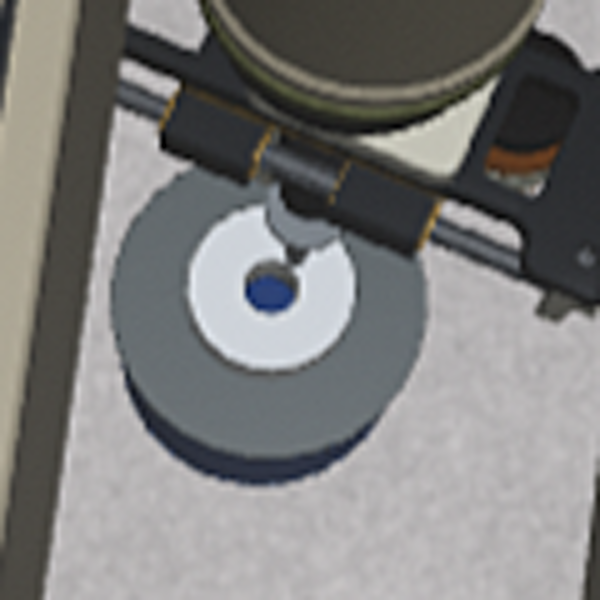

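```bash
cat > pr.py <<'E'
from m import *
def pk(off,k,p): return np.array([p],float)/k+off-0.5+0.5/k
def rimdir(c,X,v):  # horizontal unit dir maximizing projection along image dir v
    a=np.linspace(0,2*np.pi,361); D=np.c_[np.cos(a),np.sin(a),0*a]; s=(proj(c,X+.004*D)-proj(c,X))@np.array(v); return D[s.argmax()]
def tip(c,px,v,z):
    X=plane(c,px,z)[0]
    for _ in range(5):
        d=rimdir(c,X,v); X=plane(c,px,z)[0]-.004*d
    return X
E
python3 - <<'E'
from pr import *
p,R,s=tool(); z=p[2]-.107
W=grab('wrist');S=grab('side');T=grab('top'); print(p,R[:,1])
tw=tip(W,pk((190,120),6,(390,356)),(0,-1),z); ts=tip(S,pk((190,110),4.5,(175,271)),(0,1),z); tt=tip(T,pk((220,110),5,(299,266)),(0,1),z)
hw=plane(W,pk((190,120),6,(421,298)),.13)[0]; hs=plane(S,pk((190,110),4.5,(179,340)),.13)[0]; ht=plane(T,pk((220,110),5,(271,286)),.13)[0]
for n,a,b in(("W",tw,hw),("S",ts,hs),("T",tt,ht)): print(n,a.round(4),b.round(4),((b-a)*1000).round(1))
# guide circles
for c,box,th in((W,(225,295,135,200),160),(S,(212,250,175,205),135),(T,(255,293,148,188),140)):
    m=c["bgr"].min(2)>th; b=np.zeros_like(m); b[box[2]:box[3],box[0]:box[1]]=1
    P=big(m&b,((box[0]+box[1])/2,(box[2]+box[3])/2)); print("guide",fitc(plane(c,P,.13)))
    h=(c["bgr"].min(2)<th)
# collar: side, wrist centre of the collar disc; z top=collar +6mm
zc=p[2]-.037
print("collarS",plane(S,pk((190,110),4.5,(166,156)),zc+.006)[0])
print("probe collar outline W",fitc(plane(W,np.vstack([pk((190,120),6,q) for q in((278,480),(300,445),(340,415),(390,404),(440,415),(485,445),(507,480))]),zc)))
E
```

```text
[ 0.64115721 -0.03336704  0.28231102] [-0.91393595  0.40584889 -0.00278663]
W [ 0.6408 -0.0331  0.1753] [ 0.6391 -0.0257  0.13  ] [ -1.7   7.4 -45.3]
S [ 0.6371 -0.0347  0.1753] [ 0.6368 -0.0256  0.13  ] [ -0.2   9.1 -45.3]
T [ 0.6416 -0.0347  0.1753] [ 0.64  -0.026  0.13 ] [ -1.6   8.7 -45.3]
guide (array([ 0.63901241, -0.02552658]), np.float64(0.032823574300194565), np.float64(0.7869822485207101))
guide (array([ 0.63599454, -0.03392823]), np.float64(0.03836784109909176), np.float64(0.43333333333333335))
guide (array([ 0.63930616, -0.02604628]), np.float64(0.03259162692717374), np.float64(0.6062992125984252))
collarS [ 0.63816664 -0.03127545  0.25131102]
probe collar outline W (array([ 0.64173183, -0.03332857]), np.float64(0.015611509505539144), np.float64(1.0))
```

>>> jog_arm(
  targets=[
    [1, 0.46, 0.68, 0, 0.2, 0.1, 1],
    [2, 0.46, 0.68, 0, 0.2, 0.1, 1],
    [2.5, 0.46, 0.68, 0, 0.2, 0.1, 1],
    [2.5, 0.46, 0.68, 0, 0.2, 0.1, 1],
  ],
)

```text
t: 13.7
tool_pos: [0.6395, -0.0258, 0.2562]
orientation: [-0.896, 1.379, 0.896]
force: [0.3, -0.6, -1.9]
opening: 0.0215
```

```bash
python3 to.py .6397 -.0252 .178
python3 - <<'E'
from m import *
c=grab('side','s12',(190,270,110,240),4.5);grab('wrist','w9',(190,320,120,240),6);grab('top','t12',(240,310,130,200),8)
E
```

```text
t 13.7 pos [ 0.6395 -0.0258  0.2562] open 0.0215 F [ 0.29 -0.63 -1.91]
shift cm [ 7.82 -0.    0.07]
upright turn deg [-0.   -0.03 -0.03]
```

View pics/s12.png

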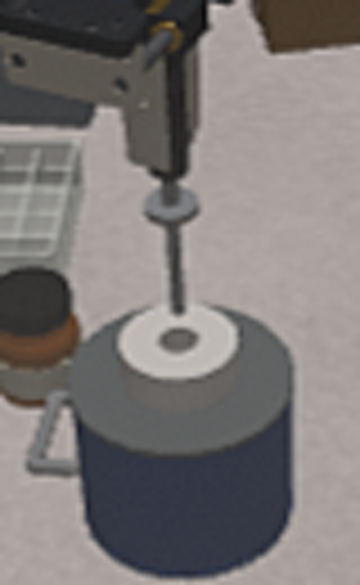

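View pics/w9.png

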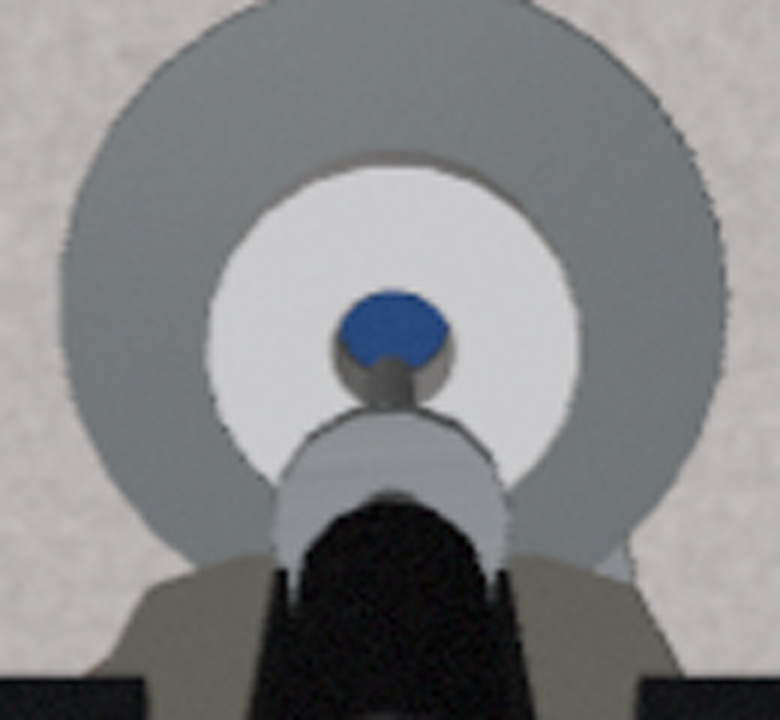

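View pics/t12.png

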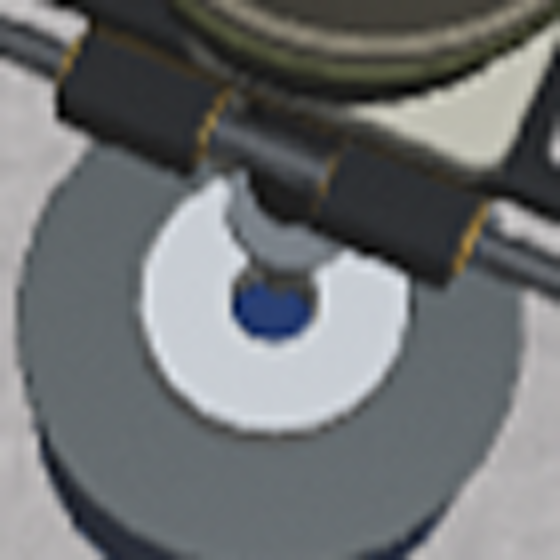

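Run:
```python
from pr import *
p,R,s=tool(); z=p[2]-.107
W=grab('wrist');S=grab('side');T=grab('top'); print(p,R[:,1])
tw=tip(W,pk((190,120),6,(392,356)),(0,-1),z); ts=tip(S,pk((190,110),4.5,(179,314)),(0,1),z)
hw=plane(W,pk((190,120),6,(394,349)),.13)[0]; hs=plane(S,pk((190,110),4.5,(178,340)),.13)[0]
for n,a,b in(("W",tw,hw),("S",ts,hs)): print(n,a.round(4),b.round(4),((b-a)*1000).round(1))
for z in(.1,.13): print(z,"axis at hole in W crop", (proj(W,[p[0],p[1],z])-[190,120]+.5)*6)
print("collarW",fitc(plane(W,np.vstack([pk((190,120),6,q) for q in((278,480),(300,445),(340,415),(390,404),(440,415),(485,445),(507,480))]),p[2]-.037)))
```

```text
[ 0.64009282 -0.02596597  0.25764016] [-0.91362772  0.40654869 -0.00159544]
W [ 0.6396 -0.0257  0.1506] [ 0.6395 -0.0253  0.13  ] [ -0.2   0.4 -20.6]
S [ 0.6357 -0.0275  0.1506] [ 0.6374 -0.0256  0.13  ] [  1.7   1.9 -20.6]
0.1 axis at hole in W crop [[392.69010739 318.79202911]]
0.13 axis at hole in W crop [[392.51942518 354.13543779]]
collarW (array([ 0.6405957 , -0.02604474]), np.float64(0.015615303346958128), np.float64(1.0))
```

>>> jog_arm(
  targets=[
    [0, 0, 0.08, 0, 0, 0, 1],
    [0.5, 0, 0.08, 0, 0, 0, 1],
    [1, 0, 0.08, 0, 0, 0, 1],
    [1.5, 0, 0.08, 0, 0, 0, 1],
    [1.5, 0, 0.08, 0, 0, 0, 1],
  ],
)

```text
t: 14.62
tool_pos: [0.64, -0.0252, 0.2418]
orientation: [-0.896, 1.379, 0.895]
force: [0.2, -0.4, -1.6]
opening: 0.0215
```

```bash
python3 to.py .6397 -.0252 .177
python3 - <<'E'
from m import *
c=grab('side','s13',(190,270,110,240),4.5);grab('wrist','w10',(190,320,120,240),6)
E
```

```text
t 14.625 pos [ 0.64   -0.0252  0.2418] open 0.0215 F [ 0.18 -0.45 -1.62]
shift cm [ 6.48  0.03 -0.01]
upright turn deg [ 0.   -0.02  0.02]
```

View pics/s13.png

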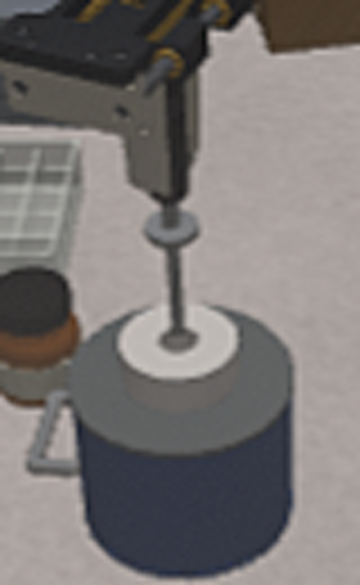

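View pics/w10.png

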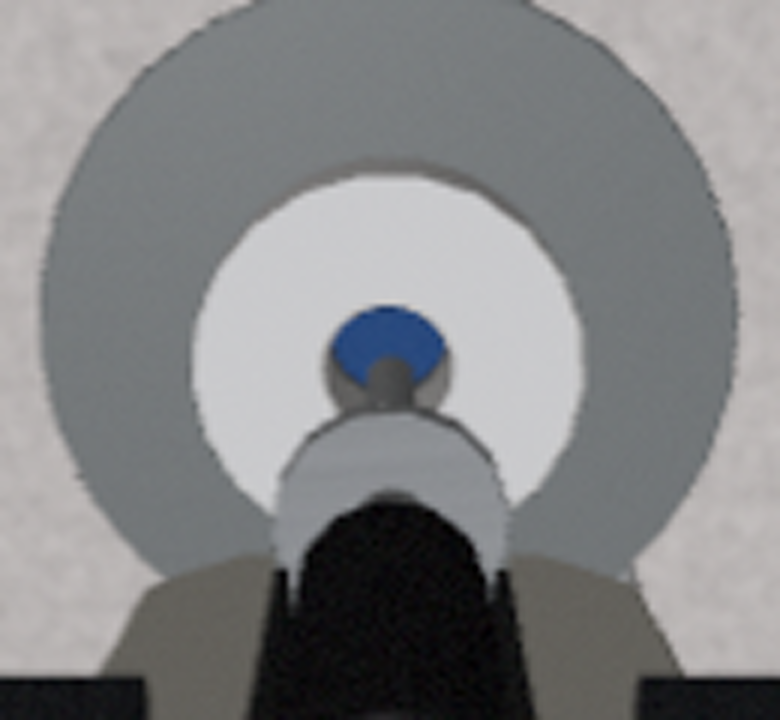

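>>> jog_arm(
  targets=[
    [0.5, 0, 0, 0, 0, 0, 1],
    [1, 0, 0, 0, 0, 0, 1],
    [1.5, 0, 0, 0, 0, 0, 1],
    [2, 0, 0, 0, 0, 0, 1],
    [2, 0, 0, 0, 0, 0, 1],
  ],
)

```text
t: 15.35
tool_pos: [0.6401, -0.0252, 0.2218]
orientation: [-0.896, 1.379, 0.895]
force: [0.1, -0.8, -2.0]
opening: 0.0215
```

```bash
python3 to.py .6397 -.0252 .177
```

```text
t 15.35 pos [ 0.6401 -0.0252  0.2218] open 0.0215 F [ 0.13 -0.81 -2.04]
shift cm [ 4.48  0.03 -0.02]
upright turn deg [ 0.   -0.01  0.02]
```

>>> jog_arm(
  targets=[
    [0.5, 0.03, 0, 0, 0, 0, 1],
    [1, 0.03, 0, 0, 0, 0, 1],
    [1.5, 0.03, 0, 0, 0, 0, 1],
    [2, 0.03, 0, 0, 0, 0, 1],
    [2.5, 0.03, 0, 0, 0, 0, 1],
  ],
)

```text
t: 15.98
tool_pos: [0.6398, -0.0251, 0.1965]
orientation: [-0.896, 1.379, 0.895]
force: [0.3, -0.7, -1.1]
opening: 0.0219
```

```bash
python3 to.py .6397 -.0252 .177
python3 - <<'E'
from m import *
c=grab('side','s14',(190,270,110,240),4.5);grab('wrist','w11',(190,320,120,240),6)
E
```

```text
t 15.975 pos [ 0.6398 -0.0251  0.1965] open 0.0219 F [ 0.31 -0.71 -1.1 ]
shift cm [ 1.95  0.   -0.02]
upright turn deg [ 0.   -0.02  0.02]
```

View pics/s14.png

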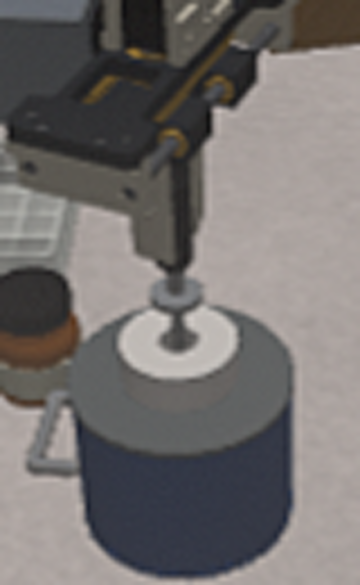

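View pics/w11.png

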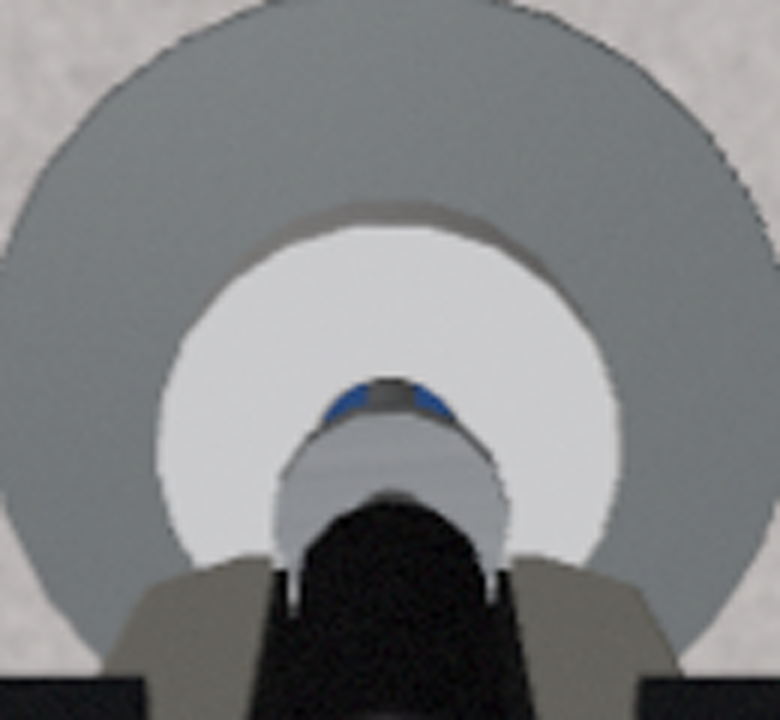

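>>> jog_arm(
  targets=[
    [0.5, 0, 0, 0, 0, 0, 1],
    [1, 0, 0, 0, 0, 0, 1],
    [1.5, 0, 0, 0, 0, 0, 1],
    [1.9, 0, 0, 0, 0, 0, 1],
    [1.9, 0, 0, 0, 0, 0, 1],
  ],
)

```text
t: 16.7
tool_pos: [0.6391, -0.025, 0.1763]
orientation: [-0.895, 1.38, 0.896]
force: [-0.0, -0.8, -1.2]
opening: 0.0218
```

```bash
python3 to.py .6397 -.0252 .177
python3 - <<'E'
from pr import *
S=grab('side','s15',(190,270,130,230),6);W=grab('wrist','w12',(190,320,120,240),6)
T=grab('top','t15'); show(S,'s16')
p,R,s=tool()
zc=p[2]-.037
print("collarW",fitc(plane(W,np.vstack([pk((190,120),6,q) for q in((278,480),(300,445),(340,415),(390,404),(440,415),(485,445),(507,480))]),zc)))
m=W["bgr"].min(2)>150; b=np.zeros_like(m); b[150:215,205:305]=1
P=big(m&b,(255,180)); P=P[P[:,1]<200]; print("guideW",fitc(plane(W,P,.13)))
E
```

```text
t 16.7 pos [ 0.6391 -0.025   0.1763] open 0.0218 F [-0.01 -0.78 -1.22]
shift cm [-0.07 -0.07  0.01]
upright turn deg [-0.   -0.05 -0.1 ]
collarW (array([ 0.63953175, -0.02500475]), np.float64(0.015587291698125198), np.float64(1.0))
guideW (array([ 0.63924481, -0.02551113]), np.float64(0.03316846221305917), np.float64(0.7197452229299363))
```

View pics/s15.png

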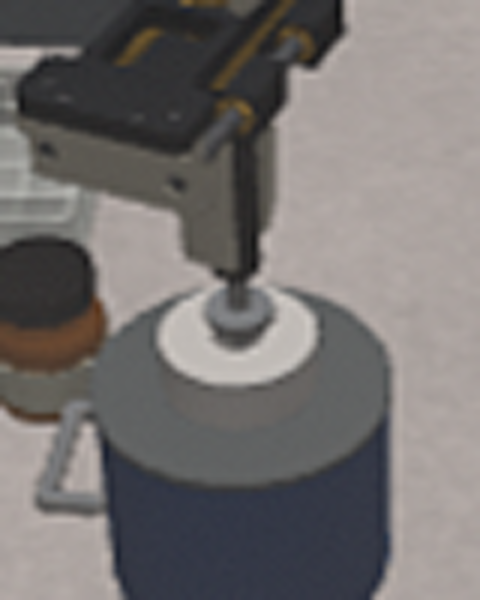

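View pics/w12.png

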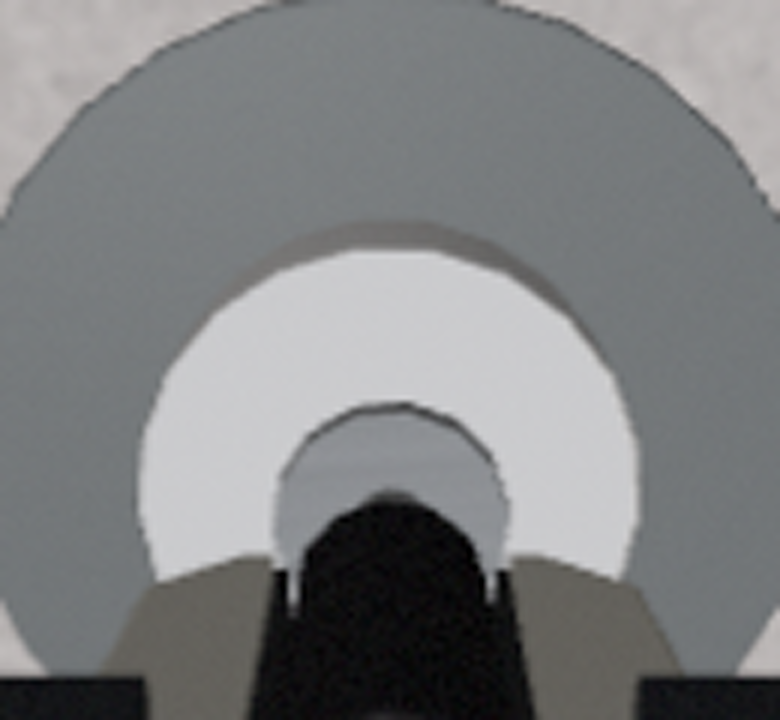

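View pics/s16.png

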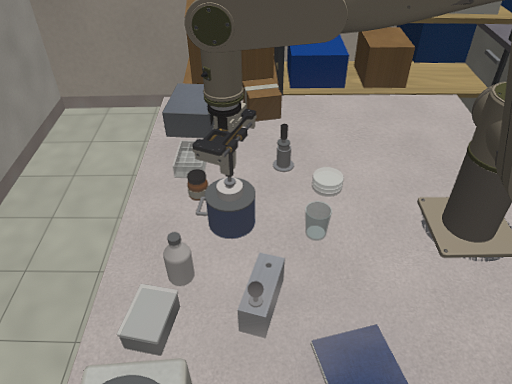

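>>> jog_arm(
  targets=[
    [-0.1, 0, 0, 0, 0, 0, 1],
    [-0.1, 0, 0, 0, 0, 0, 1],
    [-0.1, 0, 0, 0, 0, 0, 1],
    [-0.1, 0, 0, 0, 0, 0, 1],
    [-0.1, 0, 0, 0, 0, 0, 1],
  ],
)

```text
t: 17.48
tool_pos: [0.6395, -0.025, 0.1781]
orientation: [-0.895, 1.379, 0.896]
force: [-0.2, 0.6, -0.8]
opening: 0.0216
```

```bash
for i in 1 2 3 4 5 6 7 8; do python3 - <<'E'
from h import *
c=grab('side','s17',(190,330,100,230),4); p,R,s=tool(); print(s["t"],p.round(4),np.abs(s["dq"]).max().round(4),s["force"].round(1))
E
done; python3 to.py .6394 -.0255 .177
```

```text
17.525 [ 0.6395 -0.0251  0.1781] 0.0012 [ 0.2 -0.3 -0.8]
17.575 [ 0.6395 -0.025   0.1781] 0.0017 [-0.1 -0.3 -1.8]
17.625 [ 0.6395 -0.025   0.1781] 0.0019 [ 0.1 -0.4 -1.2]
17.675 [ 0.6395 -0.025   0.1781] 0.0012 [-0.5 -0.3 -2.4]
17.725 [ 0.6395 -0.025   0.1781] 0.0021 [ 0.6  0.6 -0.7]
17.775 [ 0.6395 -0.025   0.1781] 0.0009 [ 0.4  1.  -1.8]
17.825 [ 0.6395 -0.0251  0.1781] 0.0017 [-0.5 -0.9 -0.9]
17.875 [ 0.6395 -0.0251  0.1781] 0.0017 [ 0.2 -0.1 -1.7]
t 17.875 pos [ 0.6395 -0.0251  0.1781] open 0.022 F [ 0.24 -0.1  -1.73]
shift cm [ 0.11 -0.01 -0.04]
upright turn deg [-0.   -0.03 -0.03]
```

View pics/s17.png

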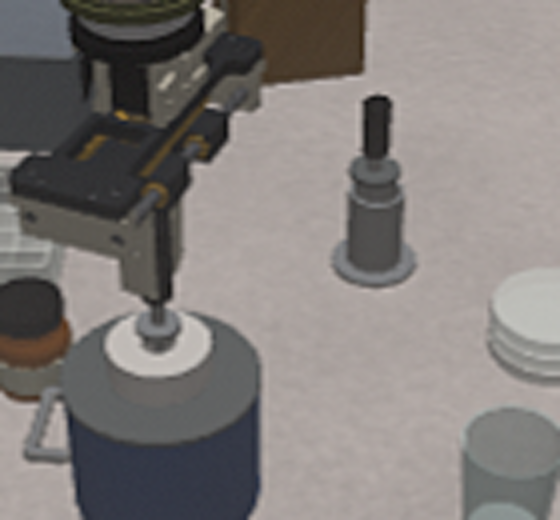

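```bash
python3 -c "
from h import *
for i in range(6): optics.read_camera('side')
print(ticket.close_job())"
```

```text
the job is handed in; nothing more can be done
None
```

I moved the stirring rod into the holder cup and released it. I then lowered the probe into the guide hole and handed in the job at about 18 s while still holding it. No verdict was reported.

- **Stirring rod:** it stands upright in the cup in the last side view.
- **Probe height:** the collar is about 11 mm above the guide. I worked that out from the tool height and the known rest height on the rack; I did not measure it directly.
- **Centring:** from the wrist camera, just before a final 2 mm raise, the collar was within about 0.6 mm of the guide's centre. The tip can't be seen inside the vessel. Its last check above the hole showed 0.4 mm off in the wrist view and about 2.5 mm in the side view. I corrected by about 0.8 mm after that, and the next wrist view looked centred.
- **Stillness and contact:** the arm held still over the last 0.4 s of readings. The tool force stayed near the probe's weight throughout the lowering, with no sign of touching the guide or vessel.
- **Other objects:** the ball-topped rod and the bystanders were standing where they started in the last full side view.

The side camera put things about 2 to 4 mm lower in x than the top and wrist views did, roughly in line with its stated calibration error. I relied on the wrist and top views and on differences within one camera.

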